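# Complete the display tray with the matching bottle

## Robot

A 6-joint arm with a two-finger parallel gripper is mounted at the origin on the work surface. World frame = base frame: x ahead of the robot, y to its left, z up, the work surface at z = 0. Lengths are in mm, angles in rad, forces in N, time in s.
With the tool pointing down it reaches from about 300 to 875 mm from the base axis. Payload 4.2 kg.
Tool frame: the origin (TCP) lies between the finger pads; the fingertips stand 22 mm ahead of it and the grasp point (between the pads) lies 3 mm ahead of it; z points along the fingers, y is the line along which they close (so a half turn about z gives the same grasp; the last joint's range is limited). The gripper opens to 85 mm and grips with 20 to 120 N. Pads are 22 mm wide; open, the fingers measure 114 mm over their backs; the gripper's body (76 mm by 85 mm) begins 54 mm behind the grasp point. The pads swing forward as they close: fully open they stand 13 mm farther back than shut.
Start: joints at [-1.292, 0.32, 1.565, -0, 1.257, -0.02], TCP at [169.267, -549.534, 253.338] pointing down, gripper open.
Joint ranges: [-3.11, 3.11], [-0.84, 2.01], [0.21, 2.61], [-1.34, 4.49], [0.05, 2.63], [-2.56, 2.56]. Speed limits (rad/s): [2.57, 2.57, 3.14, 3.14, 3.14, 3.14].

## Interface

Orientations are given as a unit quaternion [x, y, z, w].
In Python, from bench import robot, optics, order gives the robot as it stands.
- The arm moves only by the shell command python3 -m crank 'ROWS' [OPENING]. ROWS is JSON, one flat list of numbers, 4 for each row, row after row: the shift along the tool's x, y, z scaled (see below), then the turn about the tool's z scaled (see below). In form: [dx, dy, dz, turn, dx, dy, dz, turn, ...]. A call has 1 to 8 rows; each row shifts and turns the commanded pose from where the row before left it, along the tool's axes as they then stand; what a row does not reach is not made up. The controller multiplies each number of a shift by 25 mm and each number of a turn by 0.08 rad. A row lasts 1/12 s, in which the tool goes at most 41.7 mm and 7.16 degrees, less where a joint would pass 70% of its speed; a pose out of reach is approached as far as the arm can. A call with a number of a shift or a turn outside -1 to 1 is refused whole. A call with a gripper value outside its range is refused whole. OPENING is the opening, from -1 (shut) to 1 (fully open), set as the call begins (- or left out, the last holds). The fingers move at their own pace and stop on an object; the grip force is fixed at half the most. Time passes only in rows, so rows that do not move let the fingers close. It gives the time, the measured TCP pose, the force, the opening and the grip force at its end, in the units of the state.
- robot.get_state(): the state, without advancing time (a new reading comes with each control period).
- optics.grab_frame(name): name is "side" or "top"; returns a dict with "frame" (480x640x3 uint8, blue, green, red), "depth" (480x640 float32, mm along the optical axis (not along the pixel's ray), 0 where there is no reading), "vfov" (degrees; the focal length in pixels is half the picture's height over the tangent of half this angle, whatever the lens; pixels are square), "cx", "cy" (the principal point, pixels), "k1" (the pictures are not rectified: a ray, as slopes to the right and down, at radius r is drawn at 1 + k1 r^2 times it, then the intrinsics apply), "R" (3x3) and "t" (3): a world point X has camera coordinates R X + t. Camera axes: x right, y down, z forward; pixel columns grow to the right and rows downward; lengths in mm; the calibration is good to about 2 mm. A picture is of the moment at which its call begins.
- order.sign_off(): hands the job in; it is judged then, once.
The state is a dict: "clock": time; "q": joint angles; "joint_vel": joint speeds; "effort": joint torques, N m; "eef_pos": TCP position; "eef_rot": TCP orientation; "wrist_force": force on the tool from outside, world axes, zero at the start; "ft_torque": the same for the moment, N m; "width": finger opening in mm; "gripper_force": force on a finger pad.
Only numpy, scipy, OpenCV 4.12 (cv2) and the standard library are available. Lean on these libraries where they do the work, as an engineer would, in place of code of your own. Each camera call takes 0.05 s, during which the arm holds its last target. There are 200 camera calls.

## Task

One spray bottle is missing from the blue display tray. From the four loose bottles pick the one of exactly the same size as those already in the tray (same height and same thickness), stand it gently upright in the empty compartment with its nozzle facing the tray's front like the others, and let go; only then slide the full tray along its track all the way to the far stop, with all three bottles still standing in it, nozzles to the front. Leave the other bottles, the tape roll and the marker where they are.

Things in the scene. Friction and masses are not known exactly. Their poses are not given: they have to be found in the camera images.
- track: Fixed track on the table: two steel bars along its y, a low grey block at its -y end and the taller far stop with a black rubber pad at its +y end; it carries the sliding tray. Origin: on the table, under the tray's centre as the tray stands at the start; z up, +y towards the far stop.
- tray_floor (a point): Blue display tray, 76 (x) by 214 mm (y) outside, walls 4 mm thick, 25 mm high; dividers 22 mm high make 3 compartments 64 by 68 mm, centred at y = -68, 0, +68 mm. Two hold packed bottles; any one is empty. Point: centre of the floor's upper face, 34 mm above the table. z up, +y: sliding direction to the stop, -x: the display front.
- tray_handle (a point): Red square upright grip, 20 by 20 mm in section, 55 mm high, on a post fixed to the tray's carriage, 153 mm to -y of the tray's centre. Point: on its axis, 21 mm below its top, 134 mm above the table; axes parallel to the tray's.
- tray (a joint): Travel of the tray along its straight track (m): 0 at the start end (where it begins), 0.11 against the far stop; grows along the tray's +y. Friction about 2 N, light damping, no spring; stays where it is left.
- packed_1: Packed in the tray: pale blue spray bottle, white trigger sprayer, upright; round body 50 mm in diameter, 150 mm tall over all. Origin: centre of its underside; z up; nozzle along its own -x. From the top down: sprayer head 28 mm high, 22 mm wide (y), x -40 to +20 mm (grip it across the 22 mm); neck 18 mm wide, 10 high; collar 28 mm wide, 12 high; body 100 mm high. Under 0.5 kg.
- packed_1_nozzle (a point): Nozzle of that packed bottle: 45 mm from its axis along its -x, 138 mm above its underside; it points to the tray's front.
- packed_2: Packed in the tray: pale blue spray bottle, white trigger sprayer, upright; round body 50 mm in diameter, 150 mm tall over all. Origin: centre of its underside; z up; nozzle along its own -x. From the top down: sprayer head 28 mm high, 22 mm wide (y), x -40 to +20 mm (grip it across the 22 mm); neck 18 mm wide, 10 high; collar 28 mm wide, 12 high; body 100 mm high. Under 0.5 kg.
- packed_2_nozzle (a point): Nozzle of that packed bottle: 45 mm from its axis along its -x, 138 mm above its underside; it points to the tray's front.
- bottle_a: Loose on the table: pale blue spray bottle, white trigger sprayer, upright; round body 50 mm in diameter, 150 mm tall over all. Origin: centre of its underside; z up; nozzle along its own -x. From the top down: sprayer head 28 mm high, 22 mm wide (y), x -40 to +20 mm (grip it across the 22 mm); neck 18 mm wide, 10 high; collar 28 mm wide, 12 high; body 100 mm high. Under 0.5 kg.
- bottle_a_nozzle (a point): Nozzle of bottle_a: 45 mm from its axis along its -x, 138 mm above its underside.
- bottle_b: Loose on the table: pale blue spray bottle, white trigger sprayer, upright; round body 50 mm in diameter, 130 mm tall over all. Origin: centre of its underside; z up; nozzle along its own -x. From the top down: sprayer head 28 mm high, 22 mm wide (y), x -40 to +20 mm (grip it across the 22 mm); neck 18 mm wide, 10 high; collar 28 mm wide, 12 high; body 80 mm high. Under 0.5 kg.
- bottle_c: Loose on the table: pale blue spray bottle, white trigger sprayer, upright; round body 39 mm in diameter, 150 mm tall over all. Origin: centre of its underside; z up; nozzle along its own -x. From the top down: sprayer head 28 mm high, 22 mm wide (y), x -40 to +20 mm (grip it across the 22 mm); neck 18 mm wide, 10 high; collar 28 mm wide, 12 high; body 100 mm high. Under 0.5 kg.
- bottle_d: Loose on the table: pale blue spray bottle, white trigger sprayer, upright; round body 60 mm in diameter, 170 mm tall over all. Origin: centre of its underside; z up; nozzle along its own -x. From the top down: sprayer head 28 mm high, 22 mm wide (y), x -40 to +20 mm (grip it across the 22 mm); neck 18 mm wide, 10 high; collar 28 mm wide, 12 high; body 120 mm high. Under 0.5 kg.
- tape_roll: Bystander: brown roll of packing tape lying flat, 100 mm across, 48 mm high; origin at the centre of its underside.
- marker: Bystander: black marker pen with red cap lying on the table, 125 mm long along its x, 17 mm thick; origin below the middle of its length.
Things that resemble listed ones, but are neither listed nor needed, are in the scene too. What is shaped like the bottle_a but pink is not meant. What is shaped like the packed_2 but yellow is not meant.

How it is judged:
By the outcome, as a careful person would: the job done as asked, in the order asked, and still so for the second after the job is handed in, with the robot touching nothing.
It also fails if it takes over 58 s, if anything falls off the work surface, if the arm or the gripper's body presses on something with over 40 N, if the wrist force passes 120 N, or if a joint passes its speed limit or range.

## Working session

There is one attempt and no reset: what is moved stays moved. The work goes in short steps, Python scripts to look and compute and a shell command to move; the robot and the scene stay as the last step left them, time stands still between calls to the robot, and variables do not carry over. Pictures are saved under pics/ and viewed, at most 10 in all, crops included, and the job is handed in when it is done.

```bash
mkdir -p pics; python3 - <<'E'
from bench import robot, optics
import cv2,numpy as np
for n in("top","side"):
    g=optics.grab_frame(n); cv2.imwrite(f"pics/{n}0.png",g["frame"]); np.savez(f"{n}0.npz",**g)
    print(n,g["vfov"],g["cx"],g["cy"],g["k1"],np.round(g["R"],3).tolist(),np.round(g["t"],1), (g["depth"]>0).mean())
s=robot.get_state();print(s)
E
```

```text
top 48.85376096159957 325.41252580435724 251.0030176229949 -0.14692510489654256 [[-0.014, -1.0, -0.003], [-0.996, 0.014, -0.092], [0.092, 0.001, -0.996]] [ -51.6  614.6 1278.8] 0.9959895833333333
side 52.72132591727858 317.6758308283843 248.36435241203196 -0.05949554524402249 [[0.971, 0.24, 0.006], [0.195, -0.776, -0.6], [-0.14, 0.584, -0.8]] [-542.  -104.4 1161.4] 0.9960286458333333
{'clock': 0.1, 'q': array([-1.29198585e+00,  3.20216853e-01,  1.56553436e+00, -4.91440046e-06,
        1.25743022e+00, -1.99545402e-02]), 'joint_vel': array([ 0.00020986, -0.00065726, -0.00327213,  0.00051695,  0.00031156,
        0.00011225]), 'effort': array([-6.21435502e-04, -4.16407585e+01, -2.34704232e+01, -9.07764684e-05,
        4.88903577e-03,  4.50594570e-06]), 'eef_pos': array([ 169.16214109, -549.14369044,  252.58150873]), 'eef_rot': array([ 9.88862741e-01,  1.48828251e-01, -1.04847123e-04, -7.87446048e-04]), 'wrist_force': array([0.13367509, 0.22076997, 0.24595546]), 'ft_torque': array([-0.0064214 , -0.01789275, -0.02912764]), 'gripper_force': 0.0, 'width': 85.31039998062091}
```

View pics/top0.png

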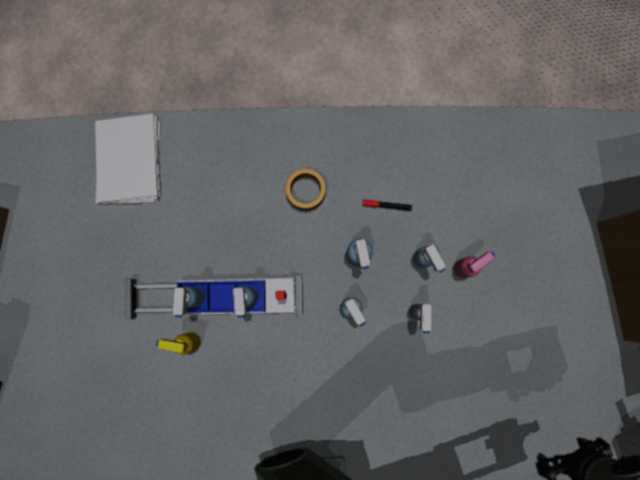

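View pics/side0.png

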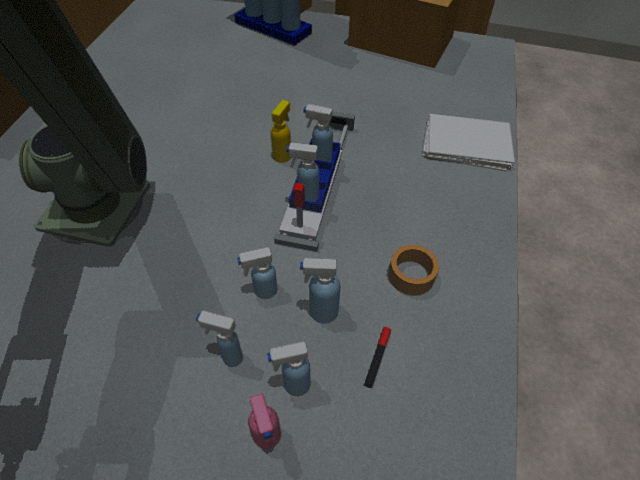

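```bash
cat > h.py <<'E'
import cv2,numpy as np
def cloud(g):
    f=240/np.tan(np.radians(float(g["vfov"]))/2); K=np.array([[f,0,g["cx"]],[0,f,g["cy"]],[0,0,1]],float)
    v,u=np.mgrid[:480,:640]
    p=cv2.undistortPoints(np.stack([u,v],-1).reshape(-1,1,2).astype(float),K,np.array([float(g["k1"]),0,0,0])).reshape(480,640,2)
    c=np.dstack([p,np.ones((480,640))])*g["depth"][...,None]
    return (c-g["t"])@g["R"]          # R^T (c-t)
def comps(m,W,g,minn=15):
    n,l,s,_=cv2.connectedComponentsWithStats(m.astype(np.uint8)); out=[]
    for i in range(1,n):
        if s[i,4]>=minn: out.append((s[i],W[l==i],g["frame"][l==i].mean(0)))
    return out
E
python3 - <<'E'
from h import *
for n in("top","side"):
    g=dict(np.load(n+"0.npz")); W=cloud(g); hsv=cv2.cvtColor(g["frame"],cv2.COLOR_BGR2HSV)
    ws=(abs(W[...,0]-500)<350)&(abs(W[...,1])<500)
    print(n,"table z",np.median(W[ws&(abs(W[...,2])<15)][:,2]))
    print("white/tops")
    for s,P,c in comps(ws&(hsv[...,1]<60)&(hsv[...,2]>130)&(W[...,2]>90),W,g):
        zt=np.percentile(P[:,2],80); Q=P[P[:,2]>zt-8][:,:2].astype(np.float32); r=cv2.minAreaRect(Q)
        print(s[:2]+s[2:4]//2,len(P),"ztop %.1f"%zt,"c",np.round(r[0],1),"sz",np.round(r[1],1),"a",round(r[2],1),"z med",round(float(np.median(P[:,2])),1))
    print("pale body")
    for s,P,c in comps(ws&(hsv[...,0]>90)&(hsv[...,0]<115)&(hsv[...,1]>60)&(hsv[...,1]<180)&(W[...,2]>15),W,g,30):
        print(s[:2]+s[2:4]//2,len(P),"x",np.round(np.percentile(P[:,0],[3,97]),1),"y",np.round(np.percentile(P[:,1],[3,97]),1),"z",np.round(np.percentile(P[:,2],[3,97]),1))
    H,S,V=cv2.split(hsv)
    for nm,m in dict(red=((H<8)|(H>172))&(S>150)&(W[...,2]>60),blue=(H>112)&(H<128)&(S>180),yel=(H>20)&(H<32)&(S>150)).items():
        for s,P,c in comps(ws&m,W,g,12): print(nm,s[:2]+s[2:4]//2,len(P),np.round(np.percentile(P,[5,50,95],axis=0),1).tolist())
E
```

```text
top table z 0.7981175577708144
white/tops
[363 253] 237 ztop 172.1 c [ 551.1 -119. ] sz [ 47.4 154.1] a 62.2 z med 170.3
[436 257] 222 ztop 152.3 c [ 529.1 -197.1] sz [ 58.4 272.6] a 26.7 z med 150.0
[178 301] 238 ztop 186.9 c [494.2 264.1] sz [21.1 57.1] a 88.5 z med 184.8
[238 301] 245 ztop 186.8 c [493.2 130.6] sz [57.3 20.5] a 3.3 z med 184.7
[355 311] 230 ztop 132.8 c [ 478.2 -110.4] sz [95.  35.6] a 51.4 z med 130.5
[426 317] 214 ztop 152.1 c [ 457.7 -177.2] sz [233.9  58.3] a 86.5 z med 150.3
pale body
[352 253] 179 x [577.9 624.3] y [-135.7 -111.3] z [ 28.4 120.3]
[369 249] 43 x [595.9 623.7] y [-166.6 -157.2] z [102.5 117.9]
[422 257] 193 x [571.  609.9] y [-304.2 -279.6] z [20.4 99.8]
[194 297] 309 x [480.4 526.5] y [238.8 261.6] z [ 38.2 133.8]
[250 297] 204 x [480.7 525.1] y [106.5 129.1] z [ 33.7 133.5]
[346 308] 71 x [454.2 494.4] y [-116.1  -95.8] z [61.2 80.1]
[358 303] 33 x [472.9 494.4] y [-143.  -128.4] z [69.4 80.6]
[414 312] 99 x [446.2 477.6] y [-277.  -264.4] z [32.1 98.3]
red [280 295] 63 [[498.8, 32.9, 152.5], [505.5, 41.6, 155.4], [514.1, 49.8, 160.4]]
blue 
[... 742 characters left out ...]
12.6
pale body
[322 144] 546 x [486.4 528.3] y [232.7 262.7] z [ 45.4 131.7]
[309 182] 594 x [485.7 527.6] y [100.6 152.8] z [ 42.2 132. ]
[312 206] 30 x [505.4 538. ] y [81.3 86.6] z [35.6 56.9]
[264 280] 501 x [459.7 499.6] y [-150.  -119.2] z [16.8 78.7]
[325 298] 1004 x [584.5 634.5] y [-175.6 -142.3] z [ 19.7 117.9]
[229 348] 424 x [450.9 480.9] y [-308. -286.] z [18.4 96.5]
[296 376] 607 x [578.4 618.3] y [-332.9 -304.8] z [20.  98.2]
red [299 195] 171 [[500.4, 26.2, 107.6], [509.2, 29.4, 143.2], [516.7, 44.1, 156.3]]
blue [322 174] 406 [[511.1, 88.5, 31.6], [531.6, 201.3, 44.3], [543.0, 290.1, 60.6]]
yel [280 131] 890 [[379.2, 252.2, 12.4], [397.9, 261.2, 90.2], [412.7, 303.7, 150.1]]
```

```bash
cat >> h.py <<'E'
def heads(g,W,lo=115):
    hsv=cv2.cvtColor(g["frame"],cv2.COLOR_BGR2HSV); ws=(abs(W[...,0]-500)<350)&(abs(W[...,1])<500)&(W[...,2]>lo)
    out=[]
    for s,P,c in comps(ws&(hsv[...,1]<90)&(hsv[...,2]>100),W,g,40):
        zt=np.median(P[:,2]); Q=P[abs(P[:,2]-zt)<4]; 
        r=cv2.minAreaRect(Q[:,:2].astype(np.float32)); a=r[2] if r[1][0]>r[1][1] else r[2]-90
        a=(a+90)%180-90; u=np.array([np.cos(np.radians(a)),np.sin(np.radians(a))])
        out.append((np.median(Q[:,2]),np.array(r[0]),np.array(r[0])+10*u,a,sorted(r[1])))
    return out
E
python3 - <<'E'
from h import *
for n in("top","side"):
    g=dict(np.load(n+"0.npz")); W=cloud(g); print(n)
    for z,c,ax,a,sz in heads(g,W): print("z %.1f head %s axis %s yaw %.1f sz %s"%(z,np.round(c,1),np.round(ax,1),a,np.round(sz,1)))
    hsv=cv2.cvtColor(g["frame"],cv2.COLOR_BGR2HSV); H,S,V=cv2.split(hsv)
    ws=(abs(W[...,0]-500)<200)&(abs(W[...,1])<450)
    for s,P,c in comps(ws&(H>155)&(H<178)&(S>60)&(W[...,2]>20),W,g,30):
        Q=P[P[:,2]>P[:,2].max()-12]; print("pink",len(P),P[:,2].max(),np.round(np.percentile(P,[3,97],axis=0),0).tolist())
    m=((H<8)|(H>172))&(S>150)&(abs(W[...,2]-155)<4)&ws
    print("handle top",m.sum(),np.round(W[m].min(0),1),np.round(W[m].max(0),1))
    # tray rims (z~55-60) blue
    m=(H>110)&(H<128)&(S>140)&(W[...,2]>50)&(W[...,2]<64)&ws
    P=W[m]; r=cv2.minAreaRect(P[:,:2].astype(np.float32)); print("rim",len(P),np.round(r[0],1),np.round(r[1],1),round(r[2],1),np.round(np.percentile(P,[1,99],axis=0),1).tolist())
    for sgn in(-1,1):
        q=P[sgn*(P[:,0]-506)>20]
        if len(q)>20: print(" wall",sgn,len(q),np.polyfit(q[:,1],q[:,0],1),q[:,0].mean())
E
```

```text
top
z 170.2 head [ 595.3 -143. ] axis [ 605.1 -141. ] yaw 11.3 sz [21.5 58.6]
z 150.0 head [ 585.  -308.1] axis [ 593.8 -303.4] yaw 28.3 sz [22.7 58.6]
z 150.3 head [ 574.8 -416. ] axis [ 580.3 -424.4] yaw -56.9 sz [13.2 55. ]
z 184.4 head [492.8 130.4] axis [502.8 131.2] yaw 4.6 sz [22.6 60.9]
z 184.5 head [493.2 264. ] axis [503.2 263.2] yaw -4.7 sz [22.8 60.1]
z 130.0 head [ 466.5 -125.5] axis [ 475.2 -120.5] yaw 30.0 sz [21.8 60.2]
z 150.0 head [ 451.3 -284.2] axis [ 461.3 -284.4] yaw -1.3 sz [21.7 58.1]
pink 575 1329.6035170366663 [[545.0, -435.0, 28.0], [590.0, -383.0, 154.0]]
handle top 58 [498.7  32.6 151.2] [514.4  50.5 159. ]
rim 224 [504.8 194.6] [ 72.1 212.1] 1.1 [[469.2, 88.7, 50.3], [540.9, 299.0, 63.3]]
 wall -1 82 [-1.92944012e-02  4.76063998e+02] 472.6810656529214
 wall 1 76 [2.23185020e-03 5.35495473e+02] 535.9159862233194
side
z 183.2 head [494.8 258.9] axis [504.7 258.2] yaw -4.5 sz [24.4 58.2]
z 129.2 head [508.6 243.2] axis [518.5 244.8] yaw 9.1 sz [12.3 30.7]
z 183.7 head [493.6 124.3] axis [503.6 124.6] yaw 2.1 sz [25.5 58.5]
z 128.8 head [506.5 111.4] axis [516.4 112.8] yaw 7.9 sz [14.1 33.2]
z 129.5 head [ 466.5 -129.8] axis [ 475.2 -124.9] yaw 29.6 sz [22.9 58.8]
z 169.3 head [ 597.1 -148.2] axis [ 606.9 -146.3] yaw 11.4 sz [22.3 59.2]
z 116.9 head [ 610.7 -159.3] axis [ 620.6 -157.6] yaw 10.0 sz [14.  29.9]
z 149.2 head [ 451.6 -289.8] axis [ 461.5 -290.2] yaw -2.3 sz [21.4 59. ]
z 149.2 head [ 585.8 -313.9] axis [ 594.7 -309.3] yaw 27.0 sz [20.8 58.9]
z 149.9 head [ 578.6 -427.7] axis [ 584.  -436.1] yaw -57.7 sz [13.7 35.3]
pink 1115 152.79565021398577 [[551.0, -445.0, 28.0], [594.0, -397.0, 152.0]]
handle top 71 [498.5  26.1 151.2] [517.4  46.2 157.7]
rim 296 [505.9 190.7] [ 75.3 218.8] 0.7 [[468.5, 82.8, 50.2], [544.3, 297.5, 61.6]]
 wall -1 34 [-1.94818235e-02  4.73977224e+02] 471.18319351225415
 wall 1 201 [-7.42079621e-03  5.40585425e+02] 539.2201660893528
```

```bash
cat >> h.py <<'E'
def to(x,y,z,yaw):
    from bench import robot
    from scipy.spatial.transform import Rotation as Ro
    s=robot.get_state(); R=Ro.from_quat(s["eef_rot"]).as_matrix(); cy=np.degrees(np.arctan2(R[1,0],R[0,0]))
    a=np.radians(yaw); Rt=np.array([[np.cos(a),np.sin(a),0],[np.sin(a),-np.cos(a),0],[0,0,-1.]])
    d=np.array([x,y,z])-s["eef_pos"]
    print("t %.2f pos %s yaw %.2f w %.1f F %s tilt %.3f"%(s["clock"],np.round(s["eef_pos"],1),cy,s["width"],np.round(s["wrist_force"],1),R[2,2]))
    print("turn units",round(-np.radians(yaw-cy)/.08,2),"shift now",np.round(R.T@d/25,2),"shift after turn",np.round(Rt.T@d/25,2))
E
python3 -m crank '[0,0,0,-0.76,0,0,0,-0.76,0,0,0,-0.77,0.5,0,0,0,1,0,0,0,1,0,0,0,1,0,0,0,1,0,0,0]' 0.2
python3 -m crank '[1,0,0,0,1,0,0,0,1,0,0,0,1,0,0,0,1,0,0,0,1,0,0,0,1,0,0,0,1,0,0,0]'
python3 -c "from h import *;to(594,-306,225,27.6)"
```

```text
clock: 0.77
eef_pos: [270.4, -496.1, 253.0]
eef_rot: [0.971, 0.238, 0.0, -0.0]
wrist_force: [-0.5, 0.5, -0.8]
width: 50.9
gripper_force: 0.0
clock: 1.43
eef_pos: [447.6, -403.0, 253.0]
eef_rot: [0.971, 0.238, -0.0, -0.0]
wrist_force: [-0.2, 0.6, 0.1]
width: 51.1
gripper_force: 0.0
t 1.43 pos [ 447.6 -403.   253. ] yaw 27.54 w 51.1 F [-0.2  0.6  0.1] tilt -1.000
turn units -0.01 shift now [ 6.99 -0.73  1.12] shift after turn [ 6.99 -0.72  1.12]
```

```bash
python3 -m crank '[1,-0.2,0,0,1,-0.2,0,0,1,-0.2,0.2,0,1,-0.1,0.2,0,1,0,0.3,0,1,0,0.3,0,0,0,0,0,0,0,0,0]'
python3 - <<'E'
from h import *
from bench import optics
to(594,-306,225,27.6)
for n in("top","side"):
    g=optics.grab_frame(n); np.savez(n+"1.npz",**g); cv2.imwrite(f"pics/{n}1.png",cv2.resize(g["frame"][180:400,340:500] if n=="top" else g["frame"][250:450,200:400],None,fx=3,fy=3 if 0 else 3)[:600,:800])
E
```

```text
clock: 2.1
eef_pos: [571.7, -317.9, 227.1]
eef_rot: [0.971, 0.239, -0.001, -0.001]
wrist_force: [-0.6, -0.6, 0.5]
width: 51.1
gripper_force: 0.0
t 2.10 pos [ 571.7 -317.9  227.1] yaw 27.69 w 51.1 F [-0.6 -0.6  0.5] tilt -1.000
turn units 0.02 shift now [ 1.01 -0.01  0.08] shift after turn [ 1.01 -0.01  0.08]
```

View pics/side1.png

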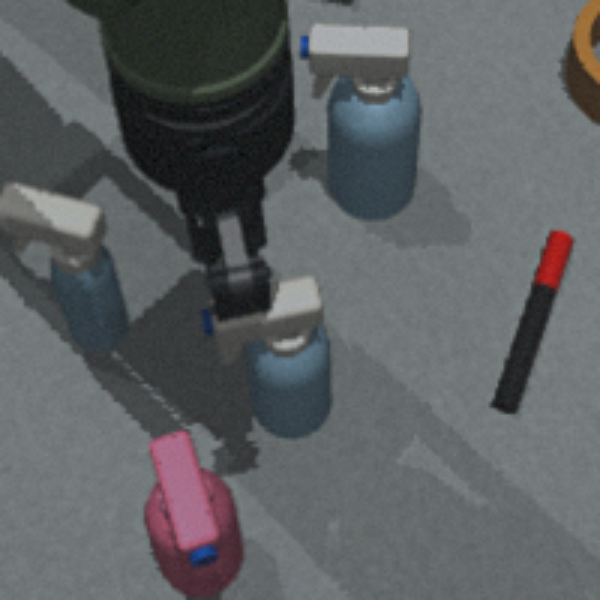

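```bash
python3 - <<'E'
from h import *
p=np.array([571.7,-317.9,227.1]);a=np.radians(27.6);ux=np.array([np.cos(a),np.sin(a)]);uy=np.array([np.sin(a),-np.cos(a)])
for n in("top","side"):
    g=dict(np.load(n+"1.npz"));W=cloud(g); V=g["frame"].max(2)
    d=W[...,:2]-p[:2]; X=d@ux;Y=d@uy;Z=W[...,2]
    for lo,hi in((203,212),(212,222),(222,235),(235,255)):
        m=(abs(X)<60)&(abs(Y)<75)&(Z>lo)&(Z<hi)
        if m.sum()>8: print(n,lo,m.sum(),"X",np.round(np.percentile(X[m],[5,50,95]),1),"Y",np.round(np.percentile(Y[m],[2,25,50,75,98]),1))
E
python3 - <<'E'
from h import *
g=dict(np.load("side1.npz"));W=cloud(g)
for v in range(320,360,4): print(v,[ (u,np.round(W[v,u]).astype(int).tolist()) for u in (274,278,282,286)])
g=dict(np.load("top1.npz"));W=cloud(g)
m=(W[...,2]>190)&(abs(W[...,0]-570)<60)&(W[...,1]<-200);print(m.sum());v,u=np.nonzero(m);print(u.min(),u.max(),v.min(),v.max(),np.percentile(W[m],[5,50,95],axis=0))
E
```

```text
320 [(274, [587, -354, 324]), (278, [591, -351, 320]), (282, [596, -351, 321]), (286, [596, -335, 293])]
324 [(274, [587, -357, 317]), (278, [592, -355, 316]), (282, [597, -353, 315]), (286, [596, -338, 287])]
328 [(274, [588, -361, 314]), (278, [593, -359, 313]), (282, [591, -340, 278]), (286, [597, -340, 280])]
332 [(274, [590, -366, 314]), (278, [595, -365, 315]), (282, [592, -345, 276]), (286, [597, -342, 272])]
336 [(274, [589, -365, 300]), (278, [596, -369, 312]), (282, [599, -362, 300]), (286, [604, -361, 300])]
340 [(274, [593, -375, 311]), (278, [598, -375, 313]), (282, [603, -374, 313]), (286, [608, -372, 313])]
344 [(274, [594, -381, 311]), (278, [599, -380, 313]), (282, [604, -378, 310]), (286, [608, -376, 309])]
348 [(274, [595, -384, 308]), (278, [600, -382, 305]), (282, [603, -379, 300]), (286, [607, -374, 293])]
352 [(274, [593, -381, 287]), (278, [597, -378, 283]), (282, [601, -374, 278]), (286, [605, -371, 272])]
356 [(274, [589, -376, 262]), (278, [594, -373, 258]), (282, [579, -325, 148]), (286, [586, -324, 149])]
5375
423 535 207 287 [[ 517.42292506 -357.03249815  417.61272048]
 [ 558.36394442 -297.80317455  558.90561713]
 [ 608.88656883 -229.31016707  586.50976707]]
```

```bash
cat >> h.py <<'E'
def ray(g,u,v,z):
    f=240/np.tan(np.radians(float(g["vfov"]))/2); K=np.array([[f,0,g["cx"]],[0,f,g["cy"]],[0,0,1]],float)
    p=cv2.undistortPoints(np.array([[[u,v]]],float),K,np.array([float(g["k1"]),0,0,0])).ravel()
    d=np.array([*p,1.])@g["R"]; c=-g["t"]@g["R"]; return c+d*(z-c[2])/d[2]
E
python3 - <<'E'
from h import *
p=np.array([571.7,-317.9,227.1]);a=np.radians(27.6);ux=np.array([np.cos(a),np.sin(a)]);uy=np.array([np.sin(a),-np.cos(a)])
g=dict(np.load("side1.npz"))
print(-g["t"]@g["R"])
for uv in((271,353),(290.5,356),(281,357),(271,337),(290,337)):
    for z in (205,212):
        q=ray(g,*uv,z); d=q[:2]-p[:2]; print(uv,z,np.round(q[:2],1),"tool",np.round([d@ux,d@uy],1))
c=cv2.resize(g["frame"][320:370,250:310],None,fx=10,fy=10,interpolation=cv2.INTER_NEAREST); cv2.imwrite("pics/tip.png",cv2.convertScaleAbs(c,alpha=2.0))
E
```

```text
[ 708.91585905 -628.48133002  869.50269888]
(271, 353) 205 [ 572.3 -348.5] tool [-13.6  27.4]
(271, 353) 212 [ 573.8 -351.4] tool [-13.7  30.7]
(290.5, 356) 205 [ 601.6 -346. ] tool [13.5 38.8]
(290.5, 356) 212 [ 602.7 -349. ] tool [13.1 41.9]
(281, 357) 205 [ 588.5 -351. ] tool [-0.5 37.1]
(281, 357) 212 [ 589.7 -353.9] tool [-0.7 40.3]
(271, 337) 205 [ 564.6 -323.5] tool [-8.9  1.7]
(271, 337) 212 [ 566.2 -326.7] tool [-9.   5.2]
(290, 337) 205 [ 592.5 -316.5] tool [19.1  8.3]
(290, 337) 212 [ 593.7 -319.8] tool [18.6 11.8]
```

View pics/tip.png

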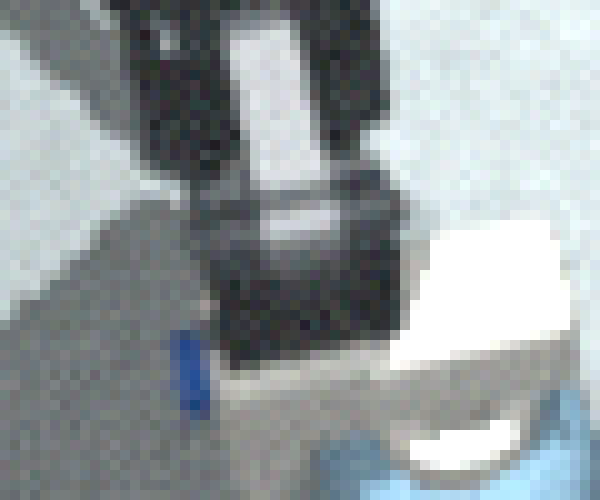

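```bash
python3 -m crank '[0.99,0.06,0,0,0,0,0,0,0,0,1,0,0,0,1,0,0,0,1,0,0,0,0.5,0,0,0,0,0]'
python3 -c "from h import *;to(594.5,-307.5,140,27.6)"
```

```text
clock: 2.78
eef_pos: [590.8, -309.3, 137.7]
eef_rot: [0.971, 0.238, -0.003, -0.002]
wrist_force: [-0.1, 0.1, -0.6]
width: 51.3
gripper_force: 0.0
t 2.78 pos [ 590.8 -309.3  137.7] yaw 27.52 w 51.3 F [-0.1  0.1 -0.6] tilt -1.000
turn units -0.02 shift now [ 0.16  0.   -0.09] shift after turn [ 0.16  0.   -0.09]
```

```bash
python3 -m crank '[0.16,0,-0.05,0,0,0,0,0]'
python3 -m crank '[0,0,0,0,0,0,0,0,0,0,0,0,0,0,0,0,0,0,0,0,0,0,0,0]' -1
python3 -m crank '[0,0,-0.2,0,0,0,-0.4,0,0,0,-0.6,0,0,0,-0.8,0,0,0,-1,0,0,0,-1,0,0,0,-1,0,0,0,-1,0]'
python3 -c "from h import *;to(504,193,360,0.6)"
```

```text
clock: 2.95
eef_pos: [598.1, -308.3, 144.1]
eef_rot: [0.971, 0.238, 0.001, 0.001]
wrist_force: [-0.3, 0.2, -0.3]
width: 51.3
gripper_force: 0.0
clock: 3.45
eef_pos: [597.6, -307.6, 143.6]
eef_rot: [0.971, 0.239, 0.001, 0.001]
wrist_force: [-1.5, 0.5, 6.2]
width: 21.4
gripper_force: 59.8
clock: 4.12
eef_pos: [596.8, -307.6, 293.4]
eef_rot: [0.971, 0.239, -0.0, -0.0]
wrist_force: [0.1, 0.3, -3.3]
width: 21.2
gripper_force: 58.8
t 4.12 pos [ 596.8 -307.6  293.4] yaw 27.61 w 21.2 F [ 0.1  0.3 -3.3] tilt -1.000
turn units 5.89 shift now [  5.99 -19.46  -2.66] shift after turn [ -3.5  -20.06  -2.66]
```

```bash
python3 -m crank '[0,0,-0.6,0.7,0,0,-0.6,0.75,0,0,-0.6,0.75,0,0,-0.5,0.75,0,0,-0.3,0.75,0,0,-0.2,0.75,0,0,0,0.75,0,0,0,0.69]'
python3 -m crank '[0,-0.5,0,0,0,-0.9,0,0,-0.2,-1,0,0,-0.2,-1,0,0,-0.2,-1,0,0,-0.2,-1,0,0,-0.2,-1,0,0,-0.2,-1,0,0]'
python3 -m crank '[-0.2,-1,0,0,-0.2,-1,0,0,-0.2,-1,0,0,-0.2,-1,0,0,-0.2,-1,0,0,-0.2,-1,0,0,-0.2,-0.9,0,0,-0.2,-0.7,0,0]'
python3 -c "from h import *;to(506,193,362,0.6)"
```

```text
clock: 4.78
eef_pos: [597.0, -307.7, 362.7]
eef_rot: [1.0, 0.004, 0.0, 0.0]
wrist_force: [0.7, 0.6, -2.8]
width: 21.2
gripper_force: 58.9
clock: 5.45
eef_pos: [564.2, -120.9, 362.1]
eef_rot: [1.0, 0.006, -0.0, -0.0]
wrist_force: [0.6, -0.9, -2.5]
width: 20.9
gripper_force: 59.0
clock: 6.12
eef_pos: [521.8, 69.0, 362.2]
eef_rot: [1.0, 0.007, -0.0, -0.0]
wrist_force: [-0.9, -0.3, -1.7]
width: 20.7
gripper_force: 59.2
t 6.12 pos [521.8  69.  362.2] yaw 0.79 w 20.7 F [-0.9 -0.3 -1.7] tilt -1.000
turn units 0.04 shift now [-0.56 -4.97  0.01] shift after turn [-0.58 -4.97  0.01]
```

```bash
python3 -m crank '[-0.2,-1,0,0,-0.2,-1,0,0,-0.1,-1,0,0,-0.05,-0.8,0,0,0,-0.5,0,0,0,-0.2,0,0,0,0,0,0,0,0,0,0]'
python3 - <<'E'
from h import *
from bench import optics
to(506,193,362,0.6)
o=[]
for n in("top","side"):
    g=optics.grab_frame(n); np.savez(n+"2.npz",**g); W=cloud(g)
    f=g["frame"]; o.append(cv2.resize(f[200:400,100:330] if n=="top" else f[20:260,200:430],(400,400)))
    for z,c,ax,a,sz in heads(g,W): 
        if c[1]>50: print("%s z %.1f head %s axis %s yaw %.1f sz %s"%(n,z,np.round(c,1),np.round(ax,1),a,np.round(sz,1)))
    hsv=cv2.cvtColor(f,cv2.COLOR_BGR2HSV); H,S,V=cv2.split(hsv)
    m=(H>90)&(H<115)&(S>60)&(S<180)&(W[...,2]>205)&(abs(W[...,1]-190)<80)
    if m.sum()>20: print(n,"body",m.sum(),np.round(np.percentile(W[m],[3,50,97],axis=0),1).tolist())
cv2.imwrite("pics/c2.png",np.hstack(o))
E
```

```text
clock: 6.78
eef_pos: [508.0, 178.4, 361.9]
eef_rot: [1.0, 0.006, -0.0, 0.001]
wrist_force: [-0.1, -0.2, -2.5]
width: 20.6
gripper_force: 59.3
t 6.78 pos [508.  178.4 361.9] yaw 0.64 w 20.6 F [-0.1 -0.2 -2.5] tilt -1.000
turn units 0.01 shift now [-0.07 -0.59 -0.  ] shift after turn [-0.08 -0.59 -0.  ]
top z 706.8 head [450.5 107.5] axis [460.  110.6] yaw 18.0 sz [  5.3 166.2]
top z 706.9 head [446.8 116. ] axis [456.3 119.1] yaw 18.1 sz [  6.5 167.2]
top z 697.7 head [504.9 180.3] axis [507.9 170.8] yaw -72.4 sz [26.3 73.2]
top z 184.6 head [493.  129.4] axis [502.9 130.5] yaw 6.2 sz [22.2 60.5]
top z 132.4 head [506.8 115.6] axis [516.7 117.1] yaw 8.5 sz [ 7.8 22.6]
top z 706.5 head [420.3 199.4] axis [429.8 202.4] yaw 17.8 sz [  5.2 158.2]
top z 705.9 head [419.3 209.1] axis [428.9 212.1] yaw 17.4 sz [  6.7 159. ]
top z 712.6 head [367.3 120.2] axis [370.3 110.7] yaw -72.5 sz [27.4 43. ]
top z 725.9 head [308.8  98.5] axis [311.1 108.2] yaw 76.8 sz [46.3 63.3]
top body 277 [[338.2, 118.8, 231.0], [495.6, 160.9, 317.3], [542.7, 177.6, 712.9]]
side z 129.1 head [512.2 245.2] axis [521.1 249.7] yaw 26.7 sz [12.3 32. ]
side z 183.8 head [493.5 123.9] axis [503.5 124.5] yaw 3.2 sz [23.7 58. ]
side z 130.5 head [506.7 110.7] axis [516.6 112. ] yaw 7.6 sz [11.7 28.6]
side body 1140 [[485.0, 133.7, 223.9], [511.3, 156.7, 283.8], [529.5, 175.4, 464.6]]
```

View pics/c2.png

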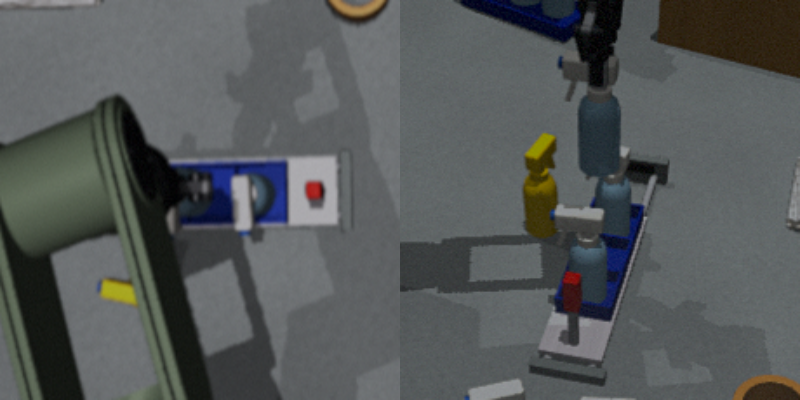

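```bash
cat >> h.py <<'E'
from scipy.optimize import least_squares
def circ(g,W,x,y,z0,z1,r=25):
    hsv=cv2.cvtColor(g["frame"],cv2.COLOR_BGR2HSV); H,S,V=cv2.split(hsv)
    m=(H>90)&(H<115)&(S>50)&(S<180)&(W[...,2]>z0)&(W[...,2]<z1)&(np.hypot(W[...,0]-x,W[...,1]-y)<45)
    P=W[m]; f=least_squares(lambda c:np.hypot(P[:,0]-c[0],P[:,1]-c[1])-r,[x,y],loss="soft_l1")
    return len(P),np.round(f.x,1),np.median(abs(f.fun)),P[:,2].min()
E
python3 - <<'E'
from h import *
g=dict(np.load("side2.npz"));W=cloud(g)
print("held",circ(g,W,508,175,235,275),circ(g,W,508,175,275,305),"pk",circ(g,W,503,128,75,125),circ(g,W,503,262,75,125))
g=dict(np.load("side0.npz"));W=cloud(g);print("pk0",circ(g,W,503,128,75,125),circ(g,W,503,262,75,125),"a0",circ(g,W,594,-309,20,90))
g=dict(np.load("top2.npz"));W=cloud(g);print("top held",circ(g,W,508,175,235,305),"pk",circ(g,W,503,131,75,125))
E
```

```text
held (357, array([505.3, 177.4]), np.float64(0.8561290119025031), np.float64(235.08743193615314)) (325, array([505.2, 177.5]), np.float64(0.9269451305074767), np.float64(275.02087136541985)) pk (327, array([503.1, 127. ]), np.float64(1.0483955278349093), np.float64(75.40423725679487)) (311, array([504.1, 260.3]), np.float64(1.0829164496834913), np.float64(75.05294432746092))
pk0 (328, array([503.2, 127.1]), np.float64(0.9604341075049216), np.float64(75.17629295878177)) (317, array([503.9, 260. ]), np.float64(1.2613598335875729), np.float64(75.4079106630059)) a0 (453, array([ 593.8, -307.5]), np.float64(0.5042300423228809), np.float64(20.205965891596705))
top held (80, array([505.1, 182.1]), np.float64(0.3469365116649801), np.float64(236.01273838541334)) pk (97, array([503.3, 132.1]), np.float64(0.7722495242725351), np.float64(75.70744825897988))
```

```bash
python3 -m crank '[0,-0.3,0,0,0,-0.26,0.3,0,0,0,0.7,0,0,0,0.9,0,0,0,0.9,0,0,0,0.9,0,0,0,0.8,0,0,0,0.5,0]'
python3 -m crank '[0,0,0.4,0,0,0,0.4,0,0,0,0.4,0,0,0,0.3,0,0,0,0.3,0,0,0,0.2,0,0,0,0,0,0,0,0,0]'
python3 -c "
from h import *
from bench import optics
to(507.8,192.3,177.6,0.6)
g=optics.grab_frame('side');W=cloud(g);print(circ(g,W,505,192,100,130),circ(g,W,503,260,75,125))"
```

```text
clock: 7.55
eef_pos: [506.8, 192.8, 234.1]
eef_rot: [1.0, 0.005, -0.002, 0.001]
wrist_force: [0.1, -0.2, -2.4]
width: 20.9
gripper_force: 59.2
clock: 8.22
eef_pos: [508.1, 192.9, 187.1]
eef_rot: [1.0, 0.005, 0.0, 0.0]
wrist_force: [-0.1, -0.6, -2.1]
width: 21.4
gripper_force: 59.2
t 8.22 pos [508.1 192.9 187.1] yaw 0.62 w 21.4 F [-0.1 -0.6 -2.1] tilt -1.000
turn units 0.0 shift now [-0.01  0.03  0.38] shift after turn [-0.01  0.03  0.38]
(112, array([504.4, 192.4]), np.float64(0.8242555193223033), np.float64(100.64157072773124)) (132, array([503.6, 259.9]), np.float64(0.9879871580529809), np.float64(75.15901660720311))
```

In the compartment, no contact yet; lower the last 9 mm slowly.

```bash
python3 -m crank '[0,0,0.1,0,0,0,0.1,0,0,0,0.06,0,0,0,0.04,0,0,0,0,0,0,0,0,0]'
python3 -m crank '[0,0,0.03,0,0,0,0.02,0,0,0,0,0]'
```

```text
clock: 8.77
eef_pos: [508.0, 192.9, 179.5]
eef_rot: [1.0, 0.005, -0.0, 0.0]
wrist_force: [0.2, -0.3, -2.8]
width: 20.8
gripper_force: 59.2
clock: 9.02
eef_pos: [507.9, 192.9, 178.2]
eef_rot: [1.0, 0.005, -0.0, 0.0]
wrist_force: [2.0, -1.0, -2.5]
width: 21.0
gripper_force: 59.2
```

```bash
python3 -m crank '[0,0,0.03,0,0,0,0.02,0,0,0,0,0]'
python3 -m crank '[0,0,0.03,0,0,0,0.02,0,0,0,0,0]'
```

```text
clock: 9.27
eef_pos: [508.1, 193.0, 177.5]
eef_rot: [1.0, 0.005, 0.0, -0.0]
wrist_force: [-0.2, 0.4, 1.7]
width: 21.5
gripper_force: 59.7
clock: 9.52
eef_pos: [508.3, 193.1, 177.5]
eef_rot: [1.0, 0.005, 0.001, -0.0]
wrist_force: [-1.7, 0.2, 8.2]
width: 20.9
gripper_force: 60.7
```

```bash
python3 -m crank '[0,0,-0.03,0,0,0,0,0]'
python3 -m crank '[0,0,0,0,0,0,0,0,0,0,0,0,0,0,0,0,0,0,0,0,0,0,0,0]' 0
python3 -m crank '[0,0,-0.1,0,0,0,-0.3,0,0,0,-0.5,0,0,0,-0.8,0,0,0,-1,0,0,0,-1,0,0,0,-1,0,0,0,-0.6,0]'
python3 - <<'E'
from h import *
from bench import optics
to(507.8,38,250,0.6)
g=optics.grab_frame('side');W=cloud(g);print(circ(g,W,505,192,75,125),circ(g,W,503,260,75,125),circ(g,W,503,127,75,125))
for z,c,ax,a,sz in heads(g,W,150): 
    if c[1]>50 and z<260: print("z %.1f head %s axis %s yaw %.1f sz %s"%(z,np.round(c,1),np.round(ax,1),a,np.round(sz,1)))
m=(lambda h:((h[...,0]<8)|(h[...,0]>172))&(h[...,1]>150))(cv2.cvtColor(g["frame"],cv2.COLOR_BGR2HSV))&(W[...,2]>105)&(W[...,2]<150)&(abs(W[...,1]-35)<30)
print("handle face y",np.percentile(W[m],[3,25,50,75,97],axis=0).round(1).tolist())
cv2.imwrite("pics/c3.png",cv2.resize(g["frame"][20:260,200:430],(575,600)))
E
```

```text
clock: 9.68
eef_pos: [508.3, 193.1, 177.5]
eef_rot: [1.0, 0.005, 0.001, -0.0]
wrist_force: [-1.4, -0.5, 6.8]
width: 20.9
gripper_force: 60.5
clock: 10.18
eef_pos: [508.0, 192.9, 176.3]
eef_rot: [1.0, 0.005, -0.0, 0.0]
wrist_force: [1.0, 0.1, -0.7]
width: 42.8
gripper_force: 0.0
clock: 10.85
eef_pos: [508.7, 193.2, 312.8]
eef_rot: [1.0, 0.005, 0.002, -0.001]
wrist_force: [1.1, -0.2, -0.1]
width: 42.5
gripper_force: 0.0
t 10.85 pos [508.7 193.2 312.8] yaw 0.62 w 42.5 F [ 1.1 -0.2 -0.1] tilt -1.000
turn units 0.01 shift now [-0.11  6.21  2.5 ] shift after turn [-0.1   6.21  2.51]
(175, array([504.8, 193.2]), np.float64(0.9770925247823783), np.float64(75.62421663832579)) (136, array([503.6, 259.6]), np.float64(0.7711413250397268), np.float64(75.37286121606847)) (341, array([503.2, 127.2]), np.float64(1.0619522407986892), np.float64(75.02686143467514))
z 183.2 head [505.2 257.5] axis [515.2 256.8] yaw -3.8 sz [21.3 37.1]
z 183.7 head [493.8 123.5] axis [503.7 124.8] yaw 7.4 sz [24.  57.8]
handle face y [[499.7, 26.3, 106.6], [504.8, 27.5, 119.0], [510.3, 28.4, 130.4], [515.0, 29.8, 139.8], [517.1, 38.9, 149.0]]
```

View pics/c3.png

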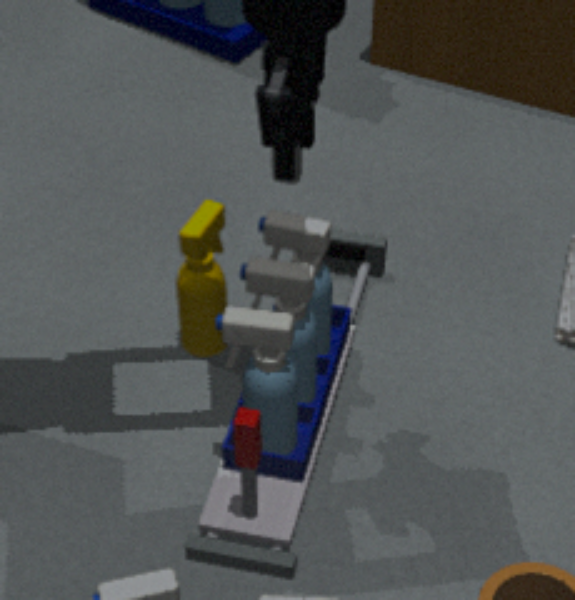

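```bash
python3 -m crank '[0,0.6,0,0,0,1,0,0,0,1,0,0,0,1,0,0,0,1,0,0,0,1,0,0,0,0.57,0,0,0,0,0,0]'
python3 -m crank '[0,0,0.7,0,0,0,1,0,0,0,1,0,0,0,1,0,0,0,0.5,0,0,0,0.3,0,0,0,0,0,0,0,0,0]'
python3 - <<'E'
from h import *
to(508.5,38.8,137,0.6)
E
```

```text
clock: 11.57
eef_pos: [509.4, 36.3, 309.0]
eef_rot: [1.0, 0.004, -0.0, 0.001]
wrist_force: [0.1, 0.9, -0.3]
width: 42.8
gripper_force: 0.0
clock: 12.23
eef_pos: [510.0, 39.1, 196.9]
eef_rot: [1.0, 0.006, 0.0, -0.0]
wrist_force: [-0.0, 0.3, 0.3]
width: 42.6
gripper_force: 0.0
t 12.23 pos [510.   39.1 196.9] yaw 0.64 w 42.6 F [-0.   0.3  0.3] tilt -1.000
turn units 0.01 shift now [-0.06  0.01  2.4 ] shift after turn [-0.06  0.01  2.4 ]
```

```bash
python3 -m crank '[0,0,0.5,0,0,0,0.6,0,0,0,0.6,0,0,0,0.4,0,0,0,0.3,0,0,0,0,0,0,0,0,0]'
python3 -m crank '[0,0,0,0,0,0,0,0,0,0,0,0,0,0,0,0]' -0.38
python3 -m crank '[0,0,0,0,0,0,0,0,0,0,0,0]' -0.48
python3 -m crank '[0,0,0,0,0,0,0,0,0,0,0,0]' -1
python3 - <<'E'
from h import *
from bench import optics
to(508.5,38.8,137,0.6)
g=optics.grab_frame('side');W=cloud(g);print(circ(g,W,505,192,75,125),circ(g,W,503,260,75,125),circ(g,W,503,127,75,125))
E
```

```text
clock: 12.82
eef_pos: [510.1, 38.7, 137.0]
eef_rot: [1.0, 0.005, 0.0, 0.0]
wrist_force: [0.0, -0.8, 1.4]
width: 43.1
gripper_force: 0.0
clock: 13.15
eef_pos: [509.9, 38.7, 137.0]
eef_rot: [1.0, 0.005, 0.0, 0.0]
wrist_force: [-0.3, -0.2, 0.1]
width: 26.6
gripper_force: 0.0
clock: 13.4
eef_pos: [509.6, 38.7, 136.6]
eef_rot: [1.0, 0.005, 0.0, 0.0]
wrist_force: [-0.5, 0.3, -0.0]
width: 22.2
gripper_force: 0.0
clock: 13.65
eef_pos: [509.6, 39.6, 136.8]
eef_rot: [1.0, 0.005, 0.0, -0.001]
wrist_force: [-1.2, 4.7, 2.9]
width: 19.3
gripper_force: 59.4
t 13.65 pos [509.6  39.6 136.8] yaw 0.59 w 19.3 F [-1.2  4.7  2.9] tilt -1.000
turn units -0.0 shift now [-0.05  0.03 -0.01] shift after turn [-0.05  0.03 -0.01]
(170, array([504.8, 193.6]), np.float64(0.7900051872622242), np.float64(75.46418645465987)) (129, array([503.5, 259.5]), np.float64(0.7851042599988318), np.float64(75.64766145141621)) (220, array([502.9, 126.8]), np.float64(1.1365163096660087), np.float64(75.60862916757368))
```

```bash
python3 -m crank '[0,-0.03,0,0,0,-0.06,0,0,0,-0.09,0,0,0,-0.12,0,0,0,-0.15,0,0,0,-0.15,0,0,0,-0.15,0,0,0,-0.15,0,0]'
python3 -m crank '[0,-0.15,0,0,0,-0.15,0,0,0,-0.15,0,0,0,-0.15,0,0,0,-0.15,0,0,0,-0.15,0,0,0,-0.15,0,0,0,-0.15,0,0]'
python3 -m crank '[0,-0.15,0,0,0,-0.15,0,0,0,-0.15,0,0,0,-0.15,0,0,0,-0.15,0,0,0,-0.15,0,0,0,-0.15,0,0,0,-0.15,0,0]'
python3 -m crank '[0,-0.15,0,0,0,-0.15,0,0,0,-0.13,0,0,0,-0.11,0,0,0,-0.09,0,0,0,-0.07,0,0,0,-0.05,0,0,0,0,0,0]'
python3 - <<'E'
from h import *
from bench import optics
to(508.5,149,137,0.6)
g=optics.grab_frame('side');W=cloud(g);print(circ(g,W,505,283,75,125),circ(g,W,503,350,75,125),circ(g,W,503,217,75,125))
E
```

```text
clock: 14.37
eef_pos: [509.4, 61.5, 136.8]
eef_rot: [1.0, 0.005, 0.0, 0.0]
wrist_force: [-1.2, -3.3, 5.7]
width: 19.1
gripper_force: 59.8
clock: 15.03
eef_pos: [509.1, 91.5, 136.8]
eef_rot: [1.0, 0.005, 0.0, 0.0]
wrist_force: [-1.1, -1.7, 4.4]
width: 19.2
gripper_force: 59.8
clock: 15.7
eef_pos: [508.8, 121.5, 136.8]
eef_rot: [1.0, 0.006, 0.0, 0.0]
wrist_force: [-0.5, -2.6, 5.2]
width: 19.4
gripper_force: 59.8
clock: 16.37
eef_pos: [508.6, 140.6, 136.8]
eef_rot: [1.0, 0.006, 0.0, -0.0]
wrist_force: [-1.8, -0.6, 5.7]
width: 19.3
gripper_force: 59.7
t 16.37 pos [508.6 140.6 136.8] yaw 0.63 w 19.3 F [-1.8 -0.6  5.7] tilt -1.000
turn units 0.01 shift now [ 0.   -0.34 -0.01] shift after turn [-0.   -0.34 -0.01]
(152, array([503.4, 294.5]), np.float64(1.137750787580682), np.float64(75.16959975512233)) (111, array([501.9, 360. ]), np.float64(1.1192270664350161), np.float64(75.21243929409724)) (179, array([501.2, 227.5]), np.float64(1.011747307196), np.float64(75.50347536920759))
```

Moved 101 mm; creep to the stop and watch the force.

```bash
python3 -m crank '[0,-0.05,0,0,0,-0.06,0,0,0,-0.06,0,0,0,-0.06,0,0,0,-0.06,0,0,0,-0.03,0,0,0,0,0,0]'
python3 -m crank '[0,-0.04,0,0,0,-0.03,0,0,0,0,0,0]'
python3 -m crank '[0,-0.04,0,0,0,-0.03,0,0,0,0,0,0]'
```

```text
clock: 17.0
eef_pos: [508.5, 148.4, 136.8]
eef_rot: [1.0, 0.005, 0.0, -0.0]
wrist_force: [-0.4, -1.0, 4.3]
width: 19.2
gripper_force: 59.8
clock: 17.25
eef_pos: [508.5, 149.7, 136.8]
eef_rot: [1.0, 0.006, 0.0, 0.0]
wrist_force: [-0.3, -2.9, 5.5]
width: 19.3
gripper_force: 59.8
clock: 17.5
eef_pos: [508.5, 149.7, 136.8]
eef_rot: [1.0, 0.006, 0.0, 0.002]
wrist_force: [-1.2, -11.3, 6.0]
width: 19.4
gripper_force: 60.0
```

```bash
python3 -m crank '[0,0,0,0,0,0,0,0,0,0,0,0,0,0,0,0,0,0,0,0,0,0,0,0]' 0
python3 -m crank '[0,0,-0.2,0,0,0,-0.5,0,0,0,-0.8,0,0,0,-1,0,0,0,-1,0,0,0,-1,0,0,0,-1,0,0,0,-1,0]'
python3 -m crank '[0,1,0,0,0,1,0,0,0,1,0,0,0,1,0,0,0,1,0,0,0,1,0,0,0,0.5,0,0,0,0,0,0]'
python3 - <<'E'
from h import *
from bench import optics
to(508.5,149.7,137,0.6)
g=optics.grab_frame('side');W=cloud(g);print(circ(g,W,503,303,75,125),circ(g,W,502,369,75,125),circ(g,W,501,236,75,125))
H=cv2.cvtColor(g["frame"],cv2.COLOR_BGR2HSV)
m=((H[...,0]<8)|(H[...,0]>172))&(H[...,1]>150)&(W[...,2]>105)&(W[...,2]<150)&(abs(W[...,1]-145)<30)
print("handle",np.percentile(W[m],[25,50,75],axis=0).round(1).tolist())
for z,c,ax,a,sz in heads(g,W,115): 
    if z<260: print("z %.1f axis %s yaw %.1f sz %s"%(z,np.round(ax,1),a,np.round(sz,1)))
cv2.imwrite("pics/c4.png",g["frame"])
E
```

```text
clock: 18.0
eef_pos: [508.4, 151.7, 136.4]
eef_rot: [1.0, 0.006, -0.0, -0.0]
wrist_force: [-0.2, -0.4, -0.5]
width: 42.9
gripper_force: 0.0
clock: 18.67
eef_pos: [508.2, 151.4, 300.8]
eef_rot: [1.0, 0.005, 0.0, -0.0]
wrist_force: [-0.1, -0.0, -0.1]
width: 42.3
gripper_force: 0.0
clock: 19.33
eef_pos: [510.1, -12.9, 299.3]
eef_rot: [1.0, 0.004, 0.0, 0.0]
wrist_force: [0.0, 0.2, -0.1]
width: 42.4
gripper_force: 0.0
t 19.33 pos [510.1 -12.9 299.3] yaw 0.44 w 42.4 F [ 0.   0.2 -0.1] tilt -1.000
turn units -0.04 shift now [-0.02 -6.51  6.49] shift after turn [ 0.   -6.51  6.49]
(152, array([503.4, 304. ]), np.float64(1.099598055278868), np.float64(75.36426085482826)) (108, array([502.3, 369.1]), np.float64(0.9760004413623555), np.float64(75.82347330116764)) (287, array([501.9, 237.6]), np.float64(1.087187832916669), np.float64(75.15165650172513))
handle [[503.4, 137.5, 117.3], [508.0, 138.6, 127.8], [513.1, 139.8, 138.9]]
z 184.0 axis [503.9 367.2] yaw -4.6 sz [25.3 58.6]
z 183.3 axis [504.9 301.2] yaw -3.2 sz [24.6 58.1]
z 183.8 axis [504.4 235.5] yaw 5.4 sz [24.3 54.6]
z 128.8 axis [518. 226.] yaw 19.1 sz [16.1 33. ]
z 129.5 axis [ 475.7 -126. ] yaw 29.3 sz [23.1 58.6]
z 169.3 axis [ 606.8 -145.9] yaw 10.9 sz [21.4 59.3]
z 117.0 axis [ 619.  -158.3] yaw 10.5 sz [13.8 29.5]
z 149.4 axis [ 461.8 -289.3] yaw -2.0 sz [22.  57.9]
z 149.8 axis [ 583.9 -435.7] yaw -58.4 sz [14.1 36.1]
```

View pics/c4.png

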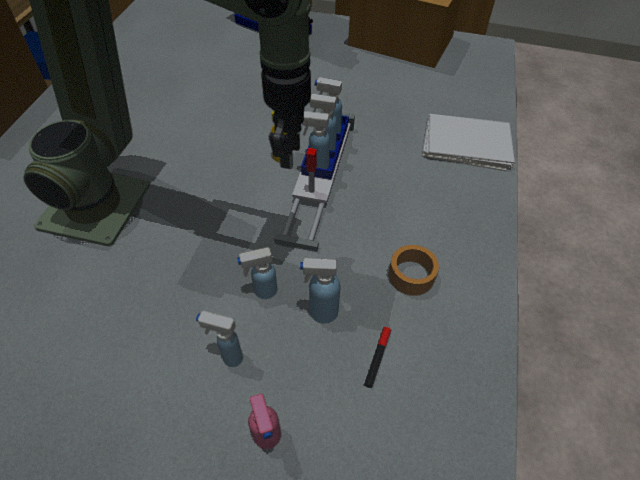

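The picture shows the tray against the stop (around (345,125)), with three upright bottles whose nozzles point left to the front. The handle moved 110 mm, from face y 28.4 to 138.6. The other bottles, the tape roll and the marker have not moved.

```bash
python3 -c "from bench import order;print(order.sign_off())"
```

```text
the job is handed in; nothing more can be done
None
```

I stood the matching bottle (bottle_a) upright in the middle compartment with its nozzle to the front and let go. I then slid the full tray 110 mm to the far stop with all three bottles standing, and handed the job in at about 19 s; sign-off returned no verdict.

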